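# Seat a lens barrel in the free V-groove and hold it down for bonding

## Task

Pick the black lens barrel with orange rings out of its grey rest, lay it in the empty groove of the twin V-block fixture, centred lengthwise, and press it straight down (a push of about 10 N) so that it bears firmly on both sloping sides of the groove. Finish while still holding it pressed there with the gripper: do not let go. Do not shift the silver lens barrel already sitting in the other groove, and do not slam or crush either lens.

Things in the scene. Friction and masses are not known exactly. Their poses are not given: they have to be found in the camera images.
- lens: the lens barrel to seat: black cylinder with two orange rings, 36 mm diameter, 96 mm long, 0.14 to 0.28 kg, glass at one end. Origin at its centre (mid-length, on the axis), x along the barrel's axis (either end may point either way in the groove). It starts lying level in the rest, its axis 22 mm above the table
- rest: grey lens rest, fixed: 4 mm plate, 130 (x) x 64 mm, with four chocks 12 mm tall above the plate (x from 34 to 46, y from 16.5 to 24.5 mm, either way); the middle 68 mm of its length is free for the fingers. Origin at the centre of its underside; the lens lies in it along x, centred within 4 mm
- fixture: twin V-block, fixed: base 110 (x) x 200 (y) x 12 mm, two 90-degree V-grooves along x at y = +60 (left) and -60 mm (right). Each is two short steel blocks with brass faces (x 24 to 42 mm either way, 50 mm wide in y, 48.5 mm high); the middle 48 mm is open to the base. Origin: centre of underside, z up. One groove (it varies) holds the silver lens, the empty one a green patch
- groove_left (a point): point where a barrel's centre lies when seated in the left (+y) groove: mid-length, 55.5 mm above the table; axes as the fixture's
- groove_right (a point): the same for the right (-y) groove
- flank_left_l: brass-faced 45-degree contact line of the left groove on its +y side: two strips, 18 mm long each, centred 33 mm either side of mid-length, facing up and inwards. Rigid; fixed to the fixture. Origin at the groove's seated axis point (same as groove_left)
- flank_left_r: brass-faced 45-degree contact line of the left groove on its -y side: two strips, 18 mm long each, centred 33 mm either side of mid-length, facing up and inwards. Rigid; fixed to the fixture. Origin at the groove's seated axis point (same as groove_left)
- flank_right_l: brass-faced 45-degree contact line of the right groove on its +y side: two strips, 18 mm long each, centred 33 mm either side of mid-length, facing up and inwards. Rigid; fixed to the fixture. Origin at the groove's seated axis point (same as groove_right)
- flank_right_r: brass-faced 45-degree contact line of the right groove on its -y side: two strips, 18 mm long each, centred 33 mm either side of mid-length, facing up and inwards. Rigid; fixed to the fixture. Origin at the groove's seated axis point (same as groove_right)
- done_lens: silver lens barrel with two blue rings, same size, loose, already seated in one groove of the fixture; leave it there. Origin at its centre, x along its axis
Things that resemble listed ones, but are neither listed nor needed, are in the scene too. Leave any pink, turquoise or yellow look-alike of the lens alone.

How it is judged:
By the outcome, as a careful person would: the job done as asked, in the order asked, and still so for the second after the job is handed in, while the arm keeps its last pose, push and grip.
It also fails if it takes over 48 s, if anything falls off the work surface, if the arm or the gripper's body presses on something with over 40 N, if the wrist force passes 120 N, or if a joint passes its speed limit or range.

## Robot

A 6-joint arm with a two-finger parallel gripper is mounted at the origin on the work surface. World frame = base frame: x ahead of the robot, y to its left, z up, the work surface at z = 0. Lengths are in m, angles in rad, forces in N, time in s.
With the tool pointing down it reaches from about 0.15 to 0.775 m from the base axis. Payload 6.1 kg.
Tool frame: the origin (TCP) lies between the finger pads; the fingertips stand 19 mm ahead of it and the grasp point (between the pads) is the TCP (robot.finger_overhang is the distance from the TCP to the fingertips, in m); z points along the fingers, y is the line along which they close (so a half turn about z gives the same grasp; the last joint's range is limited). The gripper opens to 85 mm and grips with 20 to 120 N. Pads are 22 mm wide; open, the fingers measure 114 mm over their backs; the gripper's body (76 mm by 85 mm) begins 54 mm behind the grasp point. The pads swing forward as they close: fully open they stand 13 mm farther back than shut.
Start: joints at [-1.331, 0.126, -0.04, 1.405, 0, 1.571], TCP at [0.125, -0.51, 0.25] pointing down, gripper open.
Joint ranges: [-2.72, 2.72], [-0.95, 1.95], [-1.27, 1.35], [-1.78, 2.02], [-1.46, 1.47], [-3.14, 3.14]. Speed limits (rad/s): [2.39, 2.39, 3.01, 3.14, 3.14, 3.14].

## Interface

Orientations are given as a 3x3 rotation matrix whose columns are the frame's x, y, z axes.
In Python, from rig import robot gives the robot as it stands. The module is installed in compiled form; this text tells all that it offers.
- The arm moves only by the tool move_arm, never from a script. Its arguments are lists of equal length, an entry for each row: "travel": the shift along the tool's x, y, z in m, a list of three; "yaw": the turn about the tool's z in rad; "grip": the gripper command: -1 is fully open, 1 is shut, values between are in proportion. In form: {"travel": [[dx, dy, dz], ...], "yaw": [yaw, ...], "grip": [grip, ...]}. A call has 1 to 12 rows; each row shifts and turns the commanded pose from where the row before left it, along the tool's axes as they then stand; what a row does not reach is not made up. A row lasts 1/12 s, in which the tool goes at most 41.7 mm and 7.16 degrees, less where a joint would pass 70% of its speed; a pose out of reach is approached as far as the arm can. A call with a gripper value outside its range is refused whole. The fingers move at their own pace and stop on an object; "force" is the grip in N (left out, the last holds). Time passes only in rows, so rows that do not move let the fingers close. It gives the time, the measured TCP pose, the force, the opening and the grip force at its end, in the units of the state.
- robot.observe(): the state, without advancing time (a new reading comes with each control period).
- robot.capture(name): name is "side" or "top" or "wrist"; returns a dict with "pixels" (384x512x3 uint8, red, green, blue), "K" (3x3 intrinsics, pixels), "k1" (the pictures are not rectified: a ray, as slopes to the right and down, at radius r is drawn at 1 + k1 r^2 times it, then the intrinsics apply), "extrinsics" (4x4, takes a point from camera to world coordinates). Camera axes: x right, y down, z forward; pixel columns grow to the right and rows downward; lengths in m; the calibration is good to about 2 mm. A picture is of the moment at which its call begins. There is no depth.
- robot.close_job(): hands the job in; it is judged then, once.
The state is a dict: "time": time; "joints": joint angles; "joint_velocities": joint speeds; "joint_torque": joint torques, N m; "position": TCP position; "tool_rot": TCP orientation; "contact_force": force on the tool from outside, world axes, zero at the start; "ft_torque": the same for the moment, N m; "grip_width": finger opening in m; "gripper_force": force on a finger pad.
Only numpy, scipy, OpenCV 4.12 (cv2) and the standard library are available. Lean on these libraries where they do the work, as an engineer would, in place of code of your own. Each camera call takes 0.05 s, during which the arm holds its last target. There are 200 camera calls.

## Working session

There is one attempt and no reset: what is moved stays moved. The work goes in short steps, Python scripts to look and compute and a tool call to move; the robot and the scene stay as the last step left them, time stands still between calls to the robot, and variables do not carry over. Pictures are saved under pics/ and viewed, at most 10 in all, crops included, and the job is handed in when it is done.

Besides the shell and the picture viewer there is one more tool, called after "Request:" as name(argument=value, ...), one argument or row to a line, values as JSON. move_arm: Moves the arm, as the interface text tells. Its arguments: {"type":"object","properties":{"travel":{"type":"array","items":{"type":"array","items":{"type":"number"}}},"yaw":{"type":"array","items":{"type":"number"}},"grip":{"type":"array","items":{"type":"number"}},"force":{"type":"number"}},"required":["travel","yaw","grip"]}

```bash
mkdir -p pics; cat > h.py <<'E'
import numpy as np, cv2
from rig import robot
def snap(n,f):
    c=robot.capture(n); np.savez(f'pics/{f}.npz',**{k:np.array(v) for k,v in c.items()})
    cv2.imwrite(f'pics/{f}.png',cv2.cvtColor(c['pixels'],cv2.COLOR_RGB2BGR)); return c
def load(f): return np.load(f'pics/{f}.npz')
def world(c,u,v,z):
    D=np.array([float(c['k1']),0,0,0]); p=cv2.undistortPoints(np.array([[[u,v]]],float),c['K'],D)[0,0]
    E=c['extrinsics']; d=E[:3,:3]@[p[0],p[1],1]; o=E[:3,3]; return o+d*(z-o[2])/d[2]
def pix(c,P):
    E=np.linalg.inv(c['extrinsics']); r=cv2.Rodrigues(E[:3,:3])[0]
    return cv2.projectPoints(np.array(P,float).reshape(-1,3),r,E[:3,3],c['K'],np.array([float(c['k1']),0,0,0]))[0][:,0]
E
python3 - <<'E'
from h import *
a=snap('top','top0');b=snap('side','side0')
print(a['extrinsics'],b['extrinsics'],a['K'],a['k1'])
i=cv2.imread('pics/top0.png');cv2.imwrite('pics/top0b.png',cv2.resize(i,(800,600),interpolation=cv2.INTER_CUBIC))
s=robot.observe();print(s['tool_rot'],s['contact_force'],s['grip_width'],robot.finger_overhang)
E
```

```text
[[-0.01688894 -0.9764112   0.21525782  0.32445426]
 [-0.99985478  0.01600279 -0.00585893  0.01183385]
 [ 0.002276   -0.21532551 -0.97653968  1.18446845]
 [ 0.          0.          0.          1.        ]] [[ 0.90989241 -0.19659674  0.36530196  0.26009864]
 [-0.41416861 -0.48073909  0.77288699 -0.55774299]
 [ 0.02366787 -0.85454061 -0.51884505  0.47857317]
 [ 0.          0.          0.          1.        ]] [[497.75729571   0.         258.63416135]
 [  0.         497.75729571 187.00040981]
 [  0.           0.           1.        ]] 0.06183317565627027
[[ 9.71390877e-01  2.37486104e-01 -3.39374057e-04]
 [ 2.37486347e-01 -9.71389859e-01  1.40628804e-03]
 [ 4.30935127e-06 -1.44665208e-03 -9.99998954e-01]] [ 0.37147519 -0.37954368 -0.02158853] 0.08574457509044009 0.019
```

View pics/top0b.png

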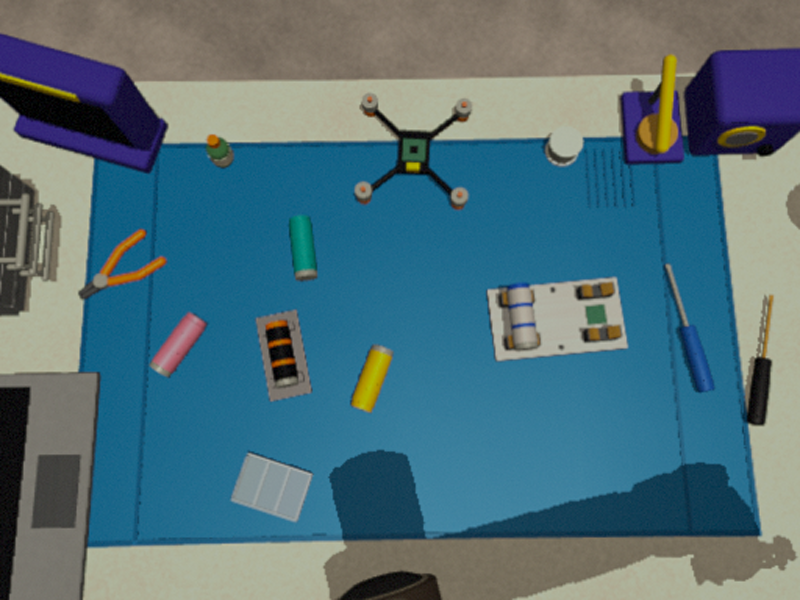

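View pics/side0.png

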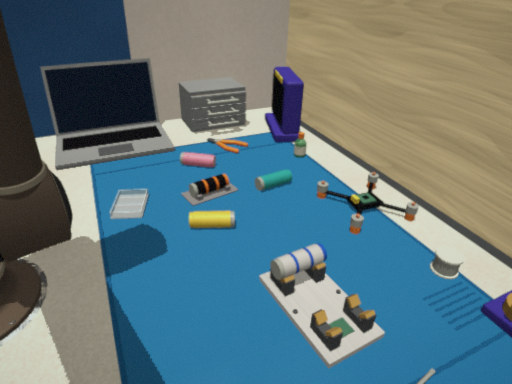

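The top view shows the black/orange lens at about (282,353) in its grey rest. The fixture is at about (557,319), with the silver lens in the image-left groove and the green patch at (596,314). The look-alikes stand clear of both.

```bash
python3 - <<'E'
from h import *
c=load('top0')
def W(pts,z): return np.array([world(c,u/1.5625,v/1.5625,z)[:2] for u,v in pts])
for n,p,z,L in (('rest',[(257,318),(297,310),(311,392),(271,400)],.004,(.064,.13)),('fix',[(487,290),(617,278),(628,347),(497,360)],.012,(.2,.11))):
    w=W(p,z);print(n,w.round(4).tolist(),'c',w.mean(0).round(4))
    print([np.linalg.norm(w[i]-w[(i+1)%4]).round(4) for i in range(4)])
    e=(w[0]+w[1]-w[2]-w[3]);print('axis yaw',np.arctan2(e[1],e[0]))
print('lens',W([(282,353),(279,321),(287,384)],.03)) 
print('patch',W([(596,314)],.012))
E
```

```text
rest [[0.5477, 0.2318], [0.5592, 0.1706], [0.4328, 0.1478], [0.422, 0.2076]] c [0.4904 0.1895]
[np.float64(0.0623), np.float64(0.1284), np.float64(0.0608), np.float64(0.128)]
axis yaw 0.1842651979429145
fix [[0.5843, -0.1232], [0.5999, -0.3242], [0.4924, -0.3325], [0.4755, -0.1339]] c [ 0.538  -0.2285]
[np.float64(0.2016), np.float64(0.1078), np.float64(0.1993), np.float64(0.1092)]
axis yaw 0.08774885735617274
lens [[0.48908352 0.18852162]
 [0.53763078 0.19388882]
 [0.44285694 0.1802961 ]]
patch [[ 0.54393653 -0.2880475 ]]
```

Request:
move_arm(
  travel=[
    [0.036,-0.0152,0],
    [0.036,-0.0152,0],
    [0.036,-0.0152,0],
    [0.036,-0.0152,0],
    [0.036,-0.0152,0],
    [0.036,-0.0152,0],
    [0.036,-0.0152,0],
    [0.036,-0.0152,0],
    [0.036,-0.0152,0],
    [0.036,-0.0152,0],
    [0.036,-0.0152,0],
    [0.036,-0.0152,0],
  ],
  yaw=[0,0,0,0,0,0,0,0,0,0,0,0],
  grip=[-1,-1,-1,-1,-1,-1,-1,-1,-1,-1,-1,-1],
)

```text
time: 1.1
position: [0.5022, -0.2286, 0.25]
tool_rot: [[0.971, 0.238, -0.0], [0.238, -0.971, 0.0], [-0.0, -0.0, -1.0]]
contact_force: [0.3, -0.9, -0.7]
grip_width: 0.0854
gripper_force: 0.0
```

Request:
move_arm(
  travel=[
    [0,0,0],
    [0,0,0],
    [0,0,0],
    [0,0,0],
  ],
  yaw=[0.076,0.076,0,0],
  grip=[-1,-1,-1,-1],
)

```text
time: 1.43
position: [0.5009, -0.23, 0.2499]
tool_rot: [[0.996, 0.09, -0.001], [0.09, -0.996, 0.0], [-0.001, -0.0, -1.0]]
contact_force: [0.4, 0.1, -0.6]
grip_width: 0.0854
gripper_force: 0.0
```

```bash
python3 - <<'E'
from h import *
c=snap('wrist','w1');s=robot.observe();print(s['position'],s['tool_rot'],c['extrinsics'])
i=cv2.imread('pics/w1.png');cv2.imwrite('pics/w1b.png',cv2.resize(i,(800,600),interpolation=cv2.INTER_CUBIC))
E
```

```text
[ 0.50073871 -0.23023894  0.2500081 ] [[ 9.95992933e-01  8.94300495e-02 -5.85792963e-04]
 [ 8.94302237e-02 -9.95993051e-01  2.78168196e-04]
 [-5.58569125e-04 -3.29441153e-04 -9.99999790e-01]] [[ 9.15994954e-02 -9.61641672e-01 -2.58563004e-01  5.66949494e-01]
 [-9.95795918e-01 -8.84970881e-02 -2.36380138e-02 -2.24193854e-01]
 [-1.50773822e-04  2.59641214e-01 -9.65705140e-01  3.73663374e-01]
 [ 0.00000000e+00  0.00000000e+00  0.00000000e+00  1.00000000e+00]]
```

View pics/w1b.png

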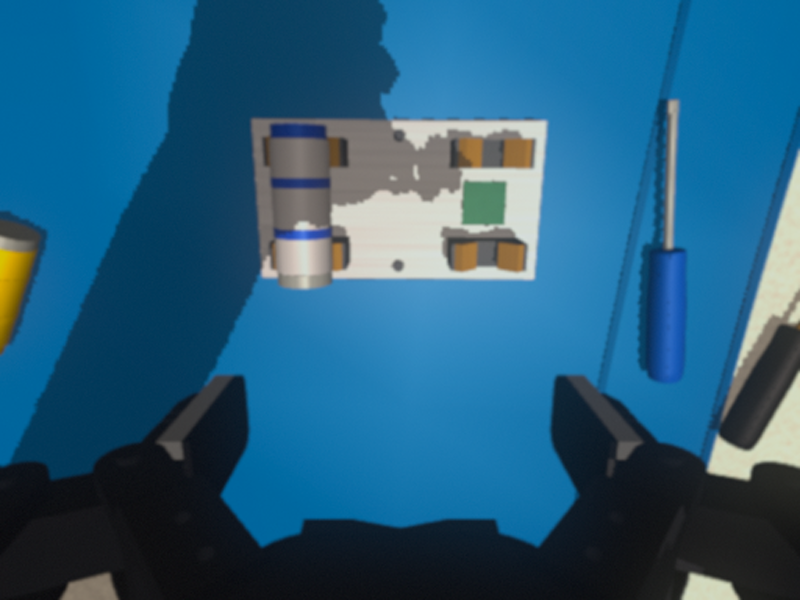

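The wrist view has the fixture base corners at about (251,118), (547,120), (535,280) and (263,280). The patch centre is (484,203), and the groove blocks are at about (493,152) and (487,254).

```bash
python3 - <<'E'
from h import *
c=load('w1')
def W(pts,z): return np.array([world(c,(u+.5)/1.5625-.5,(v+.5)/1.5625-.5,z)[:2] for u,v in pts])
w=W([(251,118),(547,120),(535,280),(263,280)],.012)
print(w.round(4).tolist(),w.mean(0),[np.linalg.norm(w[i]-w[(i+1)%4]).round(4) for i in range(4)])
e=(w[0]+w[1]-w[2]-w[3]);f=w[0]+w[3]-w[1]-w[2]
a=np.arctan2(e[1],e[0]);b=np.arctan2(-f[0],f[1]);print(a,b)
y=(a*0.35+b*0.65);cen=w.mean(0);R=np.array([[np.cos(y),-np.sin(y)],[np.sin(y),np.cos(y)]])
g=cen+R@[0,-.06];print('groove',g,'yaw',y,'patch',W([(484,203)],.012))
# overlay the block tops/valley
P=[];E=R
pts=[(sx*x,-.06+dy,.0485) for sx in(1,-1) for x in (.024,.042) for dy in(-.025,.025)]+[(x,dy,.012) for x in(.055,-.055) for dy in(.1,-.1)]
q=pix(c,[np.r_[cen+R@p[:2],p[2]] for p in pts]);
i=cv2.imread('pics/w1.png');i=cv2.resize(i[60:200,150:360],None,fx=3.8,fy=3.8,interpolation=cv2.INTER_CUBIC)
for u in q: cv2.circle(i,(int((u[0]-150+.5)*3.8),int((u[1]-60+.5)*3.8)),3,(255,0,255),-1)
cv2.imwrite('pics/w1c.png',i)
E
```

```text
[[0.5871, -0.1219], [0.6042, -0.3207], [0.4941, -0.3309], [0.4758, -0.132]] [ 0.54028995 -0.22635889] [np.float64(0.1996), np.float64(0.1105), np.float64(0.1997), np.float64(0.1118)]
0.09106188382446409 0.0885820834015076
groove [ 0.5456498  -0.28611901] yaw 0.08945001354954238 patch [[ 0.54590346 -0.28607337]]
```

View pics/w1c.png

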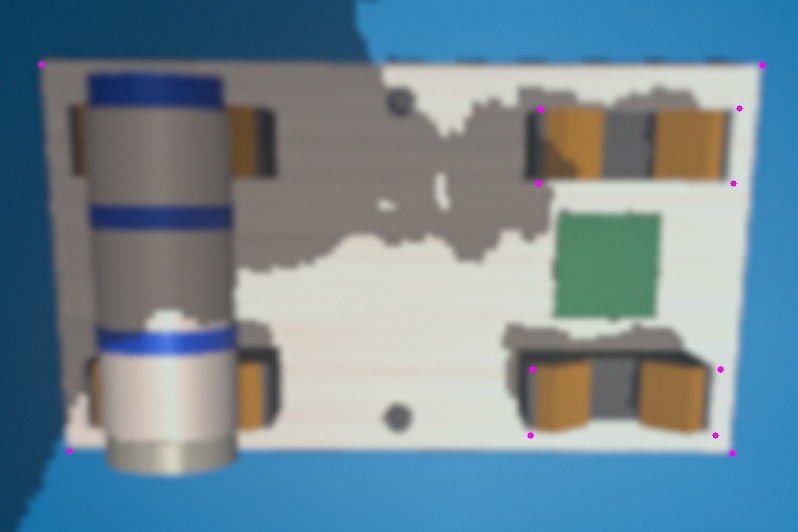

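Request:
move_arm(
  travel=[
    [0,-0.035,0.004],
    [0,-0.035,0.004],
    [0,-0.035,0.004],
    [0,-0.035,0.004],
    [0,-0.035,0.004],
    [0,-0.035,0.004],
    [0,-0.035,0.004],
    [0,-0.035,0.004],
    [0,-0.035,0.004],
    [0,-0.035,0.004],
    [0,-0.035,0.004],
    [0,-0.035,0.004],
  ],
  yaw=[0,0,0,0,0,0,0,0,0,0,0,0],
  grip=[-1,-1,-1,-1,-1,-1,-1,-1,-1,-1,-1,-1],
)

```text
time: 2.48
position: [0.4698, 0.1095, 0.2057]
tool_rot: [[0.981, 0.195, -0.012], [0.195, -0.979, 0.061], [-0.0, -0.062, -0.998]]
contact_force: [0.2, 0.3, -0.5]
grip_width: 0.0852
gripper_force: 0.0
```

Request:
move_arm(
  travel=[
    [0,0,0],
    [0,0,0],
    [0,0,0],
    [0,0,0],
  ],
  yaw=[-0.095,0,0,0],
  grip=[-1,-1,-1,-1],
)

```text
time: 2.82
position: [0.4702, 0.1086, 0.206]
tool_rot: [[0.959, 0.282, -0.012], [0.283, -0.957, 0.06], [0.005, -0.061, -0.998]]
contact_force: [0.3, -0.1, 0.1]
grip_width: 0.0855
gripper_force: 0.0
```

```bash
python3 - <<'E'
from h import *
c=snap('wrist','w2');s=robot.observe();print(s['position'],s['tool_rot'])
i=cv2.imread('pics/w2.png');cv2.imwrite('pics/w2b.png',cv2.resize(i,(800,600),interpolation=cv2.INTER_CUBIC))
E
```

```text
[0.47029211 0.1086106  0.2059663 ] [[ 0.95916206  0.28260211 -0.01200783]
 [ 0.28280524 -0.95730874  0.05984294]
 [ 0.00541654 -0.06079495 -0.99813558]]
```

View pics/w2b.png

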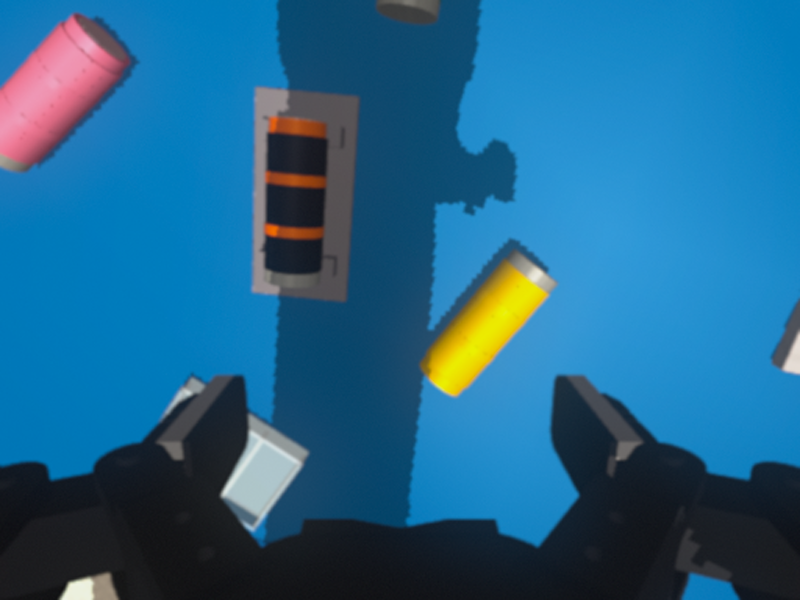

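The move came out short, with a tilt of about 0.06. I'll check the joints.

```bash
python3 - <<'E'
from h import *
s=robot.observe();print(np.round(s['joints'],4),np.round(s['joint_velocities'],3),s['time'])
c=load('w2')
def W(pts,z): return np.array([world(c,(u+.5)/1.5625-.5,(v+.5)/1.5625-.5,z)[:2] for u,v in pts])
w=W([(255,88),(359,97),(346,301),(252,292)],.004)
print(w.round(4).tolist(),w.mean(0),[np.linalg.norm(w[i]-w[(i+1)%4]).round(4) for i in range(4)])
e=(w[0]+w[1]-w[2]-w[3]);f=w[0]+w[3]-w[1]-w[2]
print(np.arctan2(e[1],e[0]),np.arctan2(-f[0],f[1]))
R=s['tool_rot'];print(np.linalg.norm(R[:,0]),'yaw',np.arctan2(R[1][0],R[0][0]))
E
```

```text
[ 0.192   0.0495 -0.2216  1.3001  0.0611  3.0467] [ 0.     0.003  0.002 -0.     0.    -0.005] 2.8667
[[0.5489, 0.2362], [0.5619, 0.1737], [0.4358, 0.1484], [0.4226, 0.2113]] [0.49229184 0.19237456] [np.float64(0.0638), np.float64(0.1287), np.float64(0.0643), np.float64(0.1287)]
0.19648053157220358 0.20568311484726604
1.0 yaw 0.2867218058438557
```

J6 was near its limit of 3.14. The half-turned grasp (tool yaw −π) gives j6 ≈ 0.17, so I'll use that.

Request:
move_arm(
  travel=[
    [0,0,0],
    [0,0,0],
    [0,0,0],
    [0,0,0],
    [0,0,0],
    [0,0,0],
    [0,0,0],
    [0,0,0],
    [0,0,0],
    [0,0,0],
    [0,0,0],
    [0,0,0],
  ],
  yaw=[-0.12,-0.12,-0.12,-0.12,-0.12,-0.12,-0.12,-0.12,-0.12,-0.12,-0.12,-0.12],
  grip=[-1,-1,-1,-1,-1,-1,-1,-1,-1,-1,-1,-1],
)

```text
time: 3.87
position: [0.4703, 0.1087, 0.2059]
tool_rot: [[-0.161, 0.987, -0.012], [0.985, 0.162, 0.06], [0.061, -0.002, -0.998]]
contact_force: [-0.6, -0.7, 0.2]
grip_width: 0.0857
gripper_force: 0.0
```

Request:
move_arm(
  travel=[
    [0,0,0],
    [0,0,0],
    [0,0,0],
    [0,0,0],
    [0,0,0],
    [0,0,0],
    [0,0,0],
    [0,0,0],
    [0,0,0],
    [0,0,0],
    [0,0,0],
    [0,0,0],
  ],
  yaw=[-0.12,-0.12,-0.12,-0.12,-0.12,-0.12,-0.12,-0.12,-0.12,-0.12,-0.12,-0.12],
  grip=[-1,-1,-1,-1,-1,-1,-1,-1,-1,-1,-1,-1],
)

```text
time: 4.87
position: [0.4703, 0.1087, 0.2059]
tool_rot: [[-0.999, -0.031, -0.012], [-0.032, 0.998, 0.06], [0.01, 0.06, -0.998]]
contact_force: [0.3, -0.4, -0.3]
grip_width: 0.0854
gripper_force: 0.0
```

```bash
python3 - <<'E'
from h import *
s=robot.observe();print(np.round(s['joints'],4),s['position'],s['tool_rot'])
E
```

```text
[ 0.1921  0.0497 -0.2215  1.3001  0.0611  0.1605] [0.47030795 0.10866411 0.20590815] [[-0.99944097 -0.03113424 -0.01218218]
 [-0.03180967  0.99769958  0.05986396]
 [ 0.01029033  0.06021801 -0.99813221]]
```

Request:
move_arm(
  travel=[
    [0,0,0],
    [0,0,0],
    [-0.0061,0.0118,0.015],
    [-0.0061,0.0118,0.015],
    [-0.0061,0.0118,0.015],
    [-0.0061,0.0118,0.015],
    [-0.0061,0.0118,0.015],
    [-0.0061,0.0118,0.015],
    [0,0,0],
    [0,0,0],
  ],
  yaw=[-0.084,-0.084,0,0,0,0,0,0,0,0],
  grip=[-1,-1,-1,-1,-1,-1,-1,-1,-1,-1],
)

```text
time: 5.7
position: [0.4908, 0.1907, 0.1196]
tool_rot: [[-0.981, -0.194, -0.014], [-0.194, 0.979, 0.059], [0.003, 0.061, -0.998]]
contact_force: [0.6, 0.1, 0.5]
grip_width: 0.0856
gripper_force: 0.0
```

```bash
python3 - <<'E'
from h import *
c=snap('wrist','w3');s=robot.observe();print(np.round(s['joints'],4),s['position'],s['tool_rot'])
i=cv2.imread('pics/w3.png');cv2.imwrite('pics/w3b.png',cv2.resize(i,(800,600),interpolation=cv2.INTER_CUBIC))
E
```

```text
[ 0.3383  0.1551 -0.2933  1.1148  0.0604  0.1437] [0.49118488 0.19051313 0.12044223] [[-0.98106352 -0.19325584 -0.01290562]
 [-0.19368283  0.97926351  0.05941326]
 [ 0.00115604  0.06078778 -0.99815004]]
```

View pics/w3b.png

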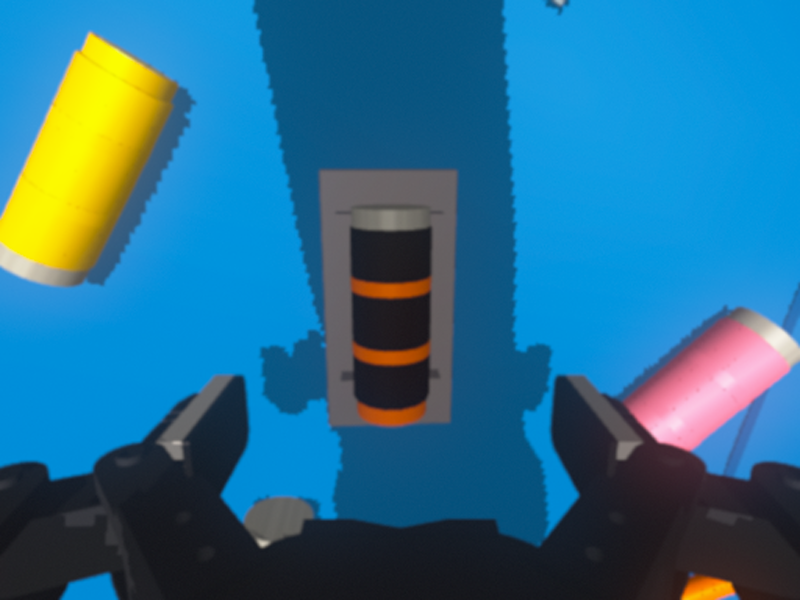

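```bash
python3 - <<'E'
from h import *
c=load('w3')
f=lambda u,v,z:world(c,(u+.5)/1.5625-.5,(v+.5)/1.5625-.5,z)
A=f(391,230,.024);B=f(391,385,.024);d=A-B;print('yaw',np.arctan2(d[1],d[0]),np.arctan2(-d[1],-d[0]))
far=f(391,206,.04);near=f(391,426,.04);print(far,near,np.linalg.norm(far-near),(far+near)/2)
y=np.arctan2(d[1],d[0]); y=(y+np.pi/2)%np.pi-np.pi/2
a=np.array([np.cos(y),np.sin(y),0]);n=np.array([-a[1],a[0],0])
for C in ((A+B)/2,):
  for s in (-1,1):
    pass
m=(A+B)/2; C=m+a*(((far+near)/2-m)@a); C[2]=.022; print('C',C,'yaw',y)
for L in(.048,-.048):
  P=[C+a*L+n*.018*np.cos(t)+np.array([0,0,.018*np.sin(t)]) for t in np.arange(0,6.28,np.pi/4)]
  print((pix(c,P)*1.5625).round(0).tolist())
R=np.array(robot.observe()['tool_rot']);p=np.array(robot.observe()['position'])
T=C.copy();T[2]=.027;print('tool delta',(R.T@(T-p)).round(4),'tool yaw now',np.arctan2(-R[1,0],-R[0,0]))
E
```

```text
yaw -2.949101899065376 0.19249075452441713
[0.44266003 0.18248266 0.04      ] [0.53788117 0.20104364 0.04      ] 0.09701327300639605 [0.4902706  0.19176315 0.04      ]
C [0.49013535 0.19245708 0.022     ] yaw 0.192490754524417
[[428.0, 405.0], [419.0, 418.0], [392.0, 425.0], [364.0, 420.0], [353.0, 407.0], [364.0, 395.0], [389.0, 390.0], [414.0, 394.0]]
[[432.0, 204.0], [423.0, 206.0], [392.0, 207.0], [361.0, 206.0], [349.0, 204.0], [361.0, 202.0], [389.0, 201.0], [417.0, 202.0]]
tool delta [ 0.0005 -0.0036  0.0934] tool yaw now 0.19491480639409792
```

Request:
move_arm(
  travel=[
    [0.0005,-0.0036,0],
    [0,0,0.0105],
    [0,0,0.0105],
    [0,0,0.0105],
    [0,0,0.0105],
    [0,0,0.0105],
    [0,0,0.0105],
    [0,0,0.0105],
    [0,0,0.0105],
    [0,0,0.0045],
    [0,0,0.0045],
    [0,0,0],
  ],
  yaw=[0,0,0,0,0,0,0,0,0,0,0,0],
  grip=[-1,-1,-1,-1,-1,-1,-1,-1,-1,-1,-1,-1],
  force=40,
)

```text
time: 6.75
position: [0.4899, 0.1929, 0.0262]
tool_rot: [[-0.981, -0.194, -0.014], [-0.194, 0.979, 0.059], [0.002, 0.061, -0.998]]
contact_force: [0.6, -0.7, -0.7]
grip_width: 0.0856
gripper_force: 0.0
```

Request:
move_arm(
  travel=[
    [0,0,0],
    [0,0,0],
    [0,0,0],
    [0,0,0],
    [0,0,0],
    [0,0,0],
    [0,0,0],
    [0,0,0],
    [0,0,0],
    [0,0,0],
    [0,0,0],
    [0,0,0],
  ],
  yaw=[0,0,0,0,0,0,0,0,0,0,0,0],
  grip=[-0.6,-0.4,-0.2,0,0.1,0.2,0.3,0.4,0.5,0.6,0.8,1],
  force=40,
)

```text
time: 7.75
position: [0.4906, 0.1925, 0.0277]
tool_rot: [[-0.981, -0.194, -0.012], [-0.194, 0.979, 0.059], [-0.0, 0.06, -0.998]]
contact_force: [-0.0, -4.6, 5.9]
grip_width: 0.0351
gripper_force: 39.4
```

Request:
move_arm(
  travel=[
    [0,0.0002,-0.003],
    [0,0.0003,-0.005],
    [0,0.0006,-0.01],
    [0,0.0009,-0.015],
    [0,0.001,-0.018],
    [0,0.001,-0.018],
    [0,0.001,-0.018],
    [0,0.001,-0.018],
    [0,0.001,-0.018],
    [0,0.0006,-0.01],
    [0,0,0],
    [0,0,0],
  ],
  yaw=[0,0,0,0,0,0,0,0,0,0,0,0],
  grip=[1,1,1,1,1,1,1,1,1,1,1,1],
)

```text
time: 8.75
position: [0.4906, 0.1927, 0.1607]
tool_rot: [[-0.981, -0.194, -0.012], [-0.194, 0.979, 0.06], [-0.0, 0.062, -0.998]]
contact_force: [-0.2, -0.4, -3.0]
grip_width: 0.0344
gripper_force: 40.4
```

```bash
python3 - <<'E'
from h import *
s=robot.observe();R=np.array(s['tool_rot']);p=np.array(s['position']);print(p,s['contact_force'],s['ft_torque'],s['grip_width'],np.round(s['joints'],3))
T=np.array([.5457,-.2861,p[2]]);print((R.T@(T-p)).round(4),np.arctan2(-R[1,0],-R[0,0]))
E
```

```text
[0.49061976 0.1926504  0.1606521 ] [-0.23915336 -0.41095311 -2.97133893] [-0.08456307  0.05671879  0.07402309] 0.034406727997378095 [ 0.342  0.137 -0.225  1.2    0.061  0.147]
[ 0.0391 -0.4794 -0.0296] 0.19570520124741836
```

Request:
move_arm(
  travel=[
    [0.0008,-0.01,-0.0006],
    [0.0016,-0.02,-0.0012],
    [0.0016,-0.02,-0.0012],
    [0.0016,-0.02,-0.0012],
    [0.0016,-0.02,-0.0012],
    [0.0016,-0.02,-0.0012],
    [0.0016,-0.02,-0.0012],
    [0.0016,-0.02,-0.0012],
    [0.0016,-0.02,-0.0012],
    [0.0016,-0.02,-0.0012],
    [0.0016,-0.02,-0.0012],
    [0.0016,-0.02,-0.0012],
  ],
  yaw=[0,0,0,0,0,0,0,0,0,0,0,0],
  grip=[1,1,1,1,1,1,1,1,1,1,1,1],
)

```text
time: 9.75
position: [0.5162, -0.0387, 0.1586]
tool_rot: [[-0.981, -0.193, -0.015], [-0.194, 0.979, 0.06], [0.003, 0.062, -0.998]]
contact_force: [0.1, 0.7, -3.3]
grip_width: 0.0349
gripper_force: 40.4
```

Request:
move_arm(
  travel=[
    [0.0016,-0.02,-0.0012],
    [0.0016,-0.02,-0.0012],
    [0.0016,-0.02,-0.0012],
    [0.0016,-0.02,-0.0012],
    [0.0016,-0.02,-0.0012],
    [0.0016,-0.02,-0.0012],
    [0.0016,-0.02,-0.0012],
    [0.0016,-0.02,-0.0012],
    [0.0016,-0.02,-0.0012],
    [0.0016,-0.02,-0.0012],
    [0.0016,-0.02,-0.0012],
    [0.0016,-0.02,-0.0012],
  ],
  yaw=[0,0,0,0,0,0,0,0,0,0,0,0],
  grip=[1,1,1,1,1,1,1,1,1,1,1,1],
)

```text
time: 10.75
position: [0.5439, -0.278, 0.158]
tool_rot: [[-0.981, -0.193, -0.015], [-0.194, 0.979, 0.061], [0.003, 0.063, -0.998]]
contact_force: [-0.2, -1.1, -2.4]
grip_width: 0.0352
gripper_force: 40.4
```

Request:
move_arm(
  travel=[
    [0.0008,-0.01,-0.0006],
    [0,0,0],
    [0,0,0],
    [0,0,0],
    [0,0,0],
  ],
  yaw=[0,0.053,0.053,0,0],
  grip=[1,1,1,1,1],
)

```text
time: 11.17
position: [0.5457, -0.2866, 0.1589]
tool_rot: [[-0.996, -0.09, -0.014], [-0.091, 0.994, 0.061], [0.008, 0.062, -0.998]]
contact_force: [-0.3, -0.0, -2.7]
grip_width: 0.0349
gripper_force: 40.5
```

```bash
python3 - <<'E'
from h import *
s=robot.observe();R=np.array(s['tool_rot']);p=np.array(s['position']);print(p,R,s['contact_force'],s['ft_torque'],s['grip_width'],np.round(s['joints'],3))
T=np.array([.5457,-.2861,p[2]]);print((R.T@(T-p)).round(4),np.arctan2(-R[1,0],-R[0,0]))
c=snap('wrist','w4')
i=cv2.imread('pics/w4.png');cv2.imwrite('pics/w4b.png',cv2.resize(i,(800,600),interpolation=cv2.INTER_CUBIC))
E
```

```text
[ 0.54565277 -0.28658089  0.15892518] [[-0.99581549 -0.090322   -0.01390824]
 [-0.09100545  0.99399549  0.06075332]
 [ 0.00833736  0.06176482 -0.99805591]] [-0.27370267 -0.02099474 -2.69093486] [-0.0625506  -0.03382677 -0.01515704] 0.034928284881175845 [-0.504  0.345  0.037  1.305  0.046 -0.596]
[-0.0001  0.0005  0.    ] 0.09113471243767005
```

View pics/w4b.png

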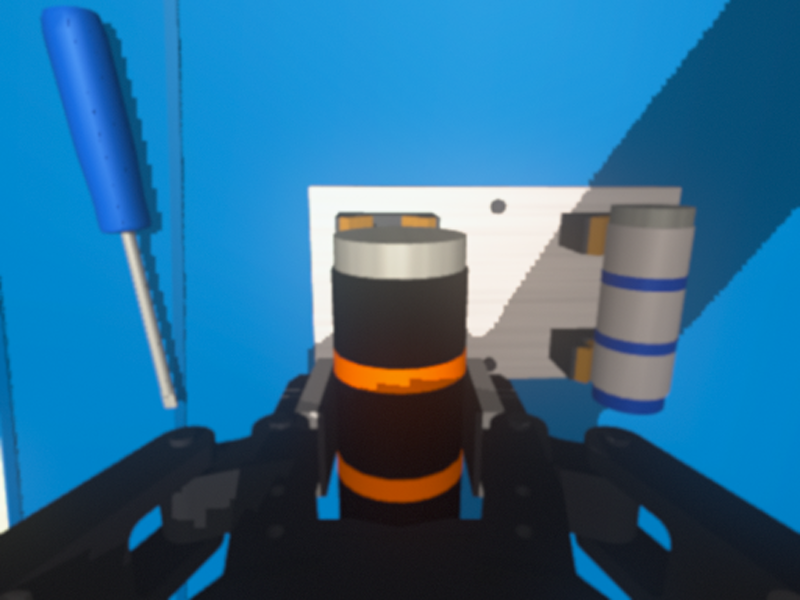

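The lens is held level between the pads with its glass end (400,250) towards the robot. The near groove block is at (387,222) and the silver lens is undisturbed. I'll check the fixture pose against this view.

```bash
python3 - <<'E'
from h import *
c=load('w4');cen=np.array([.54029,-.22636]);y=.08945
R=np.array([[np.cos(y),-np.sin(y)],[np.sin(y),np.cos(y)]])
f=lambda x,yy,z:np.r_[cen+R@[x,yy],z]
P=[f(-.055,.1,.012),f(-.055,-.1,.012),f(-.042,-.085,.0485),f(-.042,-.035,.0485),f(-.042,-.085,.012),f(-.042,-.035,.012),f(-.042,-.06,.0485)]
print((pix(c,P)*1.5625).round(1).tolist())
p0=f(0,-.06,.0555);print(p0)
E
python3 - <<'E'
import cv2
i=cv2.imread('pics/w4.png');cv2.imwrite('pics/w4c.png',cv2.resize(i[105:185,185:325],None,fx=5.6,fy=5.6,interpolation=cv2.INTER_CUBIC))
i=cv2.imread('pics/w1.png')
E
```

```text
[[680.1, 184.7], [306.1, 185.4], [331.2, 217.2], [439.5, 216.9], [335.9, 210.8], [430.0, 210.6], [385.7, 217.1]]
[ 0.54564985 -0.28612012  0.0555    ]
```

View pics/w4c.png

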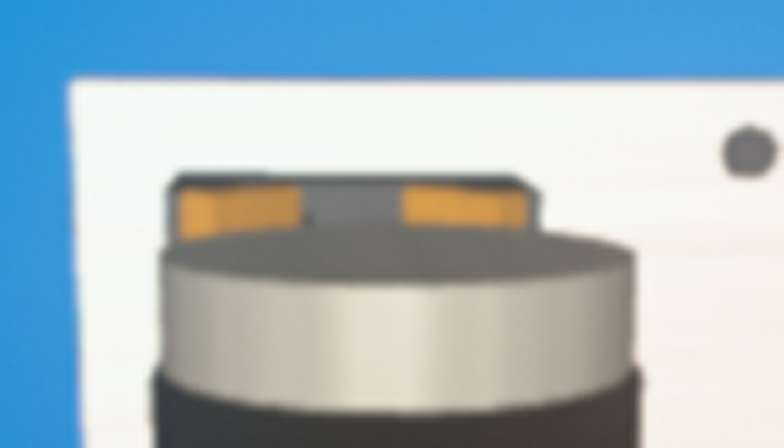

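Request:
move_arm(
  travel=[
    [-0.0001,0.0003,0.0095],
    [-0.0001,-0.0006,0.0095],
    [-0.0001,-0.0006,0.0095],
    [-0.0001,-0.0006,0.0095],
    [-0.0001,-0.0006,0.0095],
    [-0.0001,-0.0006,0.0095],
    [-0.0001,-0.0006,0.0095],
    [-0.0001,-0.0006,0.0095],
    [0,-0.0005,0.0085],
    [0,-0.0003,0.005],
    [0,-0.0002,0.003],
    [0,0,0],
  ],
  yaw=[0,0,0,0,0,0,0,0,0,0,0,0],
  grip=[1,1,1,1,1,1,1,1,1,1,1,1],
)

```text
time: 12.22
position: [0.546, -0.2859, 0.0665]
tool_rot: [[-0.996, -0.089, -0.013], [-0.09, 0.994, 0.06], [0.008, 0.061, -0.998]]
contact_force: [-0.4, 0.8, -1.6]
grip_width: 0.0349
gripper_force: 40.5
```

Request:
move_arm(
  travel=[
    [0,0,0.0005],
    [0,0,0.0005],
    [0,0,0.0005],
    [0,0,0.0005],
    [0,0,0],
  ],
  yaw=[0,0,0,0,0],
  grip=[1,1,1,1,1],
)

```text
time: 12.63
position: [0.5464, -0.2859, 0.0654]
tool_rot: [[-0.996, -0.089, -0.012], [-0.09, 0.994, 0.06], [0.007, 0.06, -0.998]]
contact_force: [-0.7, 0.5, -3.4]
grip_width: 0.0347
gripper_force: 40.5
```

Request:
move_arm(
  travel=[
    [0,0,0.0006],
    [0,0,0.0006],
    [0,0,0.0006],
    [0,0,0],
    [0,0,0],
  ],
  yaw=[0,0,0,0,0],
  grip=[1,1,1,1,1],
)

```text
time: 13.05
position: [0.5462, -0.2858, 0.0633]
tool_rot: [[-0.996, -0.089, -0.013], [-0.09, 0.994, 0.06], [0.007, 0.061, -0.998]]
contact_force: [-0.4, -0.3, -2.4]
grip_width: 0.0347
gripper_force: 40.5
```

Request:
move_arm(
  travel=[
    [0,0,0.0005],
    [0,0,0.0005],
    [0,0,0],
    [0,0,0],
  ],
  yaw=[0,0,0,0],
  grip=[1,1,1,1],
)

```text
time: 13.38
position: [0.5462, -0.2857, 0.0624]
tool_rot: [[-0.996, -0.089, -0.012], [-0.09, 0.994, 0.06], [0.007, 0.061, -0.998]]
contact_force: [0.7, 0.5, -2.9]
grip_width: 0.0345
gripper_force: 40.5
```

Request:
move_arm(
  travel=[
    [0,0,0.0004],
    [0,0,0.0004],
    [0,0,0],
    [0,0,0],
  ],
  yaw=[0,0,0,0],
  grip=[1,1,1,1],
)

```text
time: 13.72
position: [0.5463, -0.2857, 0.0617]
tool_rot: [[-0.996, -0.089, -0.012], [-0.09, 0.994, 0.06], [0.007, 0.061, -0.998]]
contact_force: [0.6, -0.1, -2.5]
grip_width: 0.0348
gripper_force: 40.5
```

Request:
move_arm(
  travel=[
    [0,0,0.0003],
    [0,0,0.0003],
    [0,0,0],
    [0,0,0],
  ],
  yaw=[0,0,0,0],
  grip=[1,1,1,1],
)

```text
time: 14.05
position: [0.5464, -0.2858, 0.0614]
tool_rot: [[-0.996, -0.089, -0.012], [-0.09, 0.994, 0.059], [0.007, 0.06, -0.998]]
contact_force: [-0.6, -0.9, 0.8]
grip_width: 0.0347
gripper_force: 40.8
```

Request:
move_arm(
  travel=[
    [0,0,0.0003],
    [0,0,0],
    [0,0,0],
  ],
  yaw=[0,0,0],
  grip=[1,1,1],
)

```text
time: 14.3
position: [0.5464, -0.2858, 0.0613]
tool_rot: [[-0.996, -0.089, -0.012], [-0.089, 0.994, 0.059], [0.007, 0.06, -0.998]]
contact_force: [-2.3, -0.2, 5.5]
grip_width: 0.0348
gripper_force: 41.2
```

```bash
python3 - <<'E'
from h import *
s=robot.observe();print(s['position'],s['contact_force'],s['ft_torque'],s['grip_width'])
E
```

```text
[ 0.54635105 -0.28577134  0.06133631] [-2.34503445 -0.24978354  5.45502343] [-0.04161578  0.40243495 -0.05173463] 0.034752729721367566
```

Contact is at the expected seat height with lateral force near zero, but the moment suggests one end is touching first. I'll ease the grip to 20 N so the barrel can bed level.

Request:
move_arm(
  travel=[
    [0,0,0],
    [0,0,0],
    [0,0,0.0002],
    [0,0,0],
    [0,0,0],
  ],
  yaw=[0,0,0,0,0],
  grip=[1,1,1,1,1],
  force=20,
)

```text
time: 14.72
position: [0.5464, -0.2858, 0.0614]
tool_rot: [[-0.996, -0.089, -0.012], [-0.089, 0.994, 0.059], [0.006, 0.06, -0.998]]
contact_force: [-1.8, -0.2, 6.7]
grip_width: 0.0344
gripper_force: 41.4
```

```bash
python3 - <<'E'
from h import *
s=robot.observe();print(s['position'],s['contact_force'],s['ft_torque'],s['grip_width'],s['gripper_force'],s['tool_rot'])
E
```

```text
[ 0.54639405 -0.28578584  0.0613525 ] [-1.78040308 -0.23250964  6.67258059] [ 0.08998736  0.51259553 -0.10086204] 0.034418607037381754 41.39962613582611 [[-0.99596842 -0.08894387 -0.01165742]
 [-0.08948192  0.99422182  0.05929556]
 [ 0.00631608  0.06009963 -0.9981724 ]]
```

Request:
move_arm(
  travel=[
    [0,0,0],
    [0,0,0],
    [0,0,0],
    [0,0,0],
    [0,0,0],
  ],
  yaw=[0,0,0,0,0],
  grip=[0.14,0.12,0.1,0.1,0.1],
  force=40,
)

```text
time: 15.13
position: [0.5462, -0.2855, 0.0602]
tool_rot: [[-0.996, -0.089, -0.013], [-0.09, 0.994, 0.06], [0.007, 0.061, -0.998]]
contact_force: [-0.6, 0.5, -1.2]
grip_width: 0.0386
gripper_force: 0.0
```

```bash
python3 - <<'E'
from h import *
s=robot.observe();print(s['position'],s['contact_force'],s['ft_torque'],s['grip_width'],s['gripper_force'])
E
```

```text
[ 0.546193   -0.28549067  0.06023482] [-0.5729719   0.50297954 -1.18987433] [-0.07358285  0.02786542 -0.02698086] 0.038586463567381935 0.0
```

Request:
move_arm(
  travel=[
    [0,0,0],
    [0,0,0],
    [0,0,0],
    [0,0,0],
    [0,0,0],
    [0,0,0],
  ],
  yaw=[0,0,0,0,0,0],
  grip=[0.12,0.15,0.18,0.3,1,1],
  force=40,
)

```text
time: 15.63
position: [0.5462, -0.2856, 0.0606]
tool_rot: [[-0.996, -0.089, -0.012], [-0.09, 0.994, 0.06], [0.007, 0.061, -0.998]]
contact_force: [-0.5, -0.3, 2.5]
grip_width: 0.035
gripper_force: 39.8
```

```bash
python3 - <<'E'
from h import *
s=robot.observe();print(s['position'],s['contact_force'],s['ft_torque'],s['grip_width'],s['gripper_force'])
E
```

```text
[ 0.54624361 -0.28564255  0.06063007] [-0.48619722 -0.26086403  2.4927613 ] [-0.01408746  0.08645831 -0.08526548] 0.03498406773958225 39.77280914783478
```

Request:
move_arm(
  travel=[
    [0,0,0.0002],
    [0,0,0.0001],
    [0,0,0],
    [0,0,0],
    [0,0,0],
  ],
  yaw=[0,0,0,0,0],
  grip=[1,1,1,1,1],
)

```text
time: 16.05
position: [0.5462, -0.2856, 0.0606]
tool_rot: [[-0.996, -0.089, -0.012], [-0.09, 0.994, 0.06], [0.007, 0.061, -0.998]]
contact_force: [-2.0, 0.1, 5.0]
grip_width: 0.0351
gripper_force: 40.0
```

```bash
python3 - <<'E'
from h import *
s=robot.observe();print(s['position'],s['contact_force'],s['ft_torque'],s['grip_width'],s['gripper_force'])
E
```

```text
[ 0.54621814 -0.28564232  0.06058205] [-2.00754095  0.12810324  5.04105552] [ 0.1818782   0.35267777 -0.00776076] 0.035071509205860545 39.9819678068161
```

Request:
move_arm(
  travel=[
    [0.0002,0,0.0002],
    [0.0001,0,0.0001],
    [0,0,0],
    [0,0,0],
    [0,0,0],
  ],
  yaw=[0,0,0,0,0],
  grip=[1,1,1,1,1],
)

```text
time: 16.47
position: [0.5463, -0.2856, 0.0606]
tool_rot: [[-0.996, -0.089, -0.011], [-0.09, 0.994, 0.06], [0.006, 0.06, -0.998]]
contact_force: [-2.0, 1.4, 6.6]
grip_width: 0.0349
gripper_force: 40.2
```

```bash
python3 - <<'E'
from h import *
for k in range(1):
  s=robot.observe();print(s['position'],s['contact_force'],s['ft_torque'],s['grip_width'],s['gripper_force'])
E
```

```text
[ 0.54625473 -0.28564676  0.06060647] [-1.96397055  1.41305427  6.6426929 ] [ 0.1690285   0.3643418  -0.09951494] 0.034873206396732956 40.152690410614014
```

Request:
move_arm(
  travel=[
    [0.0002,0,0.0003],
    [0,0,0],
    [0,0,0],
    [0,0,0],
  ],
  yaw=[0,0,0,0],
  grip=[1,1,1,1],
)

```text
time: 16.8
position: [0.5463, -0.2856, 0.0606]
tool_rot: [[-0.996, -0.089, -0.011], [-0.09, 0.994, 0.06], [0.005, 0.06, -0.998]]
contact_force: [-1.3, 0.7, 8.8]
grip_width: 0.035
gripper_force: 40.4
```

Request:
move_arm(
  travel=[
    [0,0,0],
    [0,0,0],
  ],
  yaw=[0,0],
  grip=[1,1],
)

```text
time: 16.97
position: [0.5462, -0.2856, 0.0606]
tool_rot: [[-0.996, -0.089, -0.011], [-0.09, 0.994, 0.06], [0.006, 0.06, -0.998]]
contact_force: [-1.6, 1.0, 8.1]
grip_width: 0.0347
gripper_force: 40.4
```

Request:
move_arm(
  travel=[
    [0.0001,0,0.0002],
    [0,0,0],
    [0,0,0],
    [0,0,0],
  ],
  yaw=[0,0,0,0],
  grip=[1,1,1,1],
)

```text
time: 17.3
position: [0.5462, -0.2856, 0.0606]
tool_rot: [[-0.996, -0.089, -0.011], [-0.09, 0.994, 0.06], [0.005, 0.06, -0.998]]
contact_force: [-1.3, 1.0, 9.3]
grip_width: 0.0345
gripper_force: 40.4
```

```bash
python3 - <<'E'
from h import *
s=robot.observe();print(s['position'],s['contact_force'],s['ft_torque'])
c=snap('wrist','w5');i=cv2.imread('pics/w5.png');cv2.imwrite('pics/w5b.png',cv2.resize(i,(800,600),interpolation=cv2.INTER_CUBIC))
cen=np.array([.54029,-.22636]);y=.08945
R=np.array([[np.cos(y),-np.sin(y)],[np.sin(y),np.cos(y)]]);f=lambda x,yy,z:np.r_[cen+R@[x,yy],z]
print('expect end top/sides',(pix(c,[f(-.048,-.06,.0735),f(-.048,-.078,.0555),f(-.048,-.042,.0555),f(-.048,.06,.0735)])*1.5625).round(0).tolist())
E
```

```text
[ 0.54622301 -0.2856146   0.06057393] [-1.29862806  1.02740457  9.31761377] [ 0.35550715  0.2770508  -0.03720386]
expect end top/sides [[401.0, 238.0], [326.0, 229.0], [466.0, 228.0], [927.0, 233.0]]
```

View pics/w5b.png

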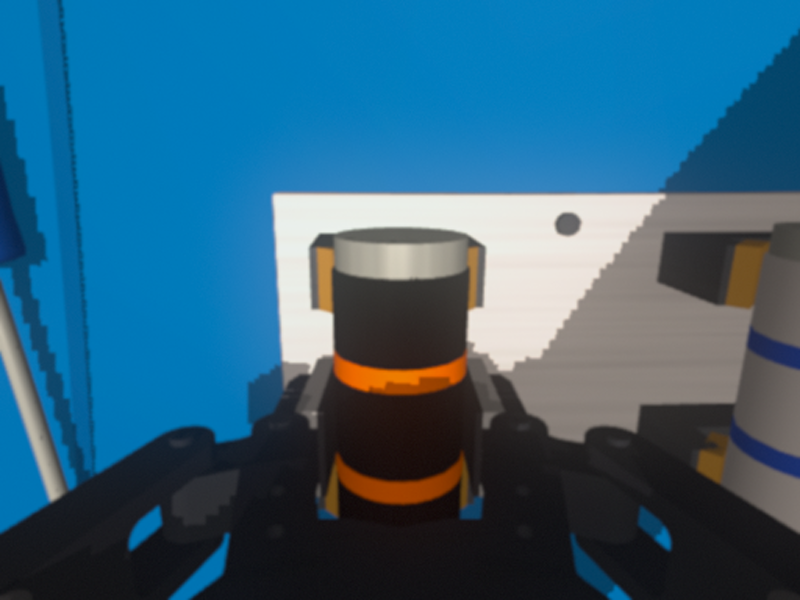

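The lens sits between the brass flanks with its end edge at about row 241, where 238 was expected. So it is centred lengthwise, and the silver lens sits where it was. The push reads about 9.3 N.

```bash
python3 -c "
from rig import robot
print(robot.close_job())"
```

```text
the job is handed in; nothing more can be done
None
```

The black lens barrel lies centred in the empty groove, still gripped (about 40 N) and pressed down at about 9 N; I briefly opened the fingers once to let it bed level, the silver lens looks unmoved, and the job was handed in at about 17 s.

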